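Seat the discs on their dowels, check them with the hand-held sensor, weigh them down

ROBOT

A 6-joint arm with a two-finger parallel gripper is mounted at the origin on a cart in front of the work surface, level with it; the furniture and walls round the work are solid. World frame = base frame: x ahead of the robot, y to its left, z up, the work surface at z = 0. Lengths are in m, angles in rad, forces in N, time in s.
With the tool pointing down it reaches from about 0.375 to 0.925 m from the base axis. Payload 5.7 kg.
Tool frame: the origin (TCP) lies midway between the tips of the shut fingers; the grasp point (between the pads) lies 19 mm behind it; z points along the fingers, x is the direction in which the jaws open and shut, and the axes are right-handed (so a half turn about z gives the same grasp; the last joint's range is limited). The gripper opens to 88 mm and grips with 3 to 60 N. Pads are 20 mm wide; open, the fingers measure 115 mm over their backs; the gripper's body (75 mm by 178 mm) begins 61 mm behind the grasp point.
Start: joints at [-1.36, 0.359, 1.51, -0, 1.272, -0.115], TCP at [0.192, -0.568, 0.223] pointing down, gripper open.
Joint ranges: [-2.97, 2.97], [-1.01, 2.36], [0.21, 2.38], [-0.96, 4.11], [0.2, 2.71], [-2.98, 2.98]. Speed limits (rad/s): [2.39, 2.39, 3.14, 3.14, 3.14, 3.14].

INTERFACE

Orientations are given as a unit quaternion [x, y, z, w].
In Python, from bench import move_ptp, servo_line, goto_joints, move_gripper, sleep, inverse_kinematics, capture, PlanningError, close_job, spot_in, silhouettes, current_clock, current_joint_pos, current_qvel, current_joint_torque, current_position, current_orientation, current_force, current_torque, current_finger_gap gives the robot as it stands. Calls block until the motion is done:
- move_ptp(position, orientation): joint-space move of the TCP to a pose.
- servo_line(position, orientation=None, rate=0.15, contact_N=None): straight line of the TCP; orientation=None keeps the orientation; rate is the mean speed in m/s. With contact_N (N) it stops when the force on the tool has changed by that much, and returns True; else False.
- goto_joints(angles): joint-space move.
- move_gripper(opening): finger opening in m; the grip force is fixed at half the most; returns when the fingers have stopped.
- sleep(seconds).
- inverse_kinematics(position, orientation): joint angles nearest the present ones, or None.
- capture(name): name is "scene" or "top" or "wrist"; returns a dict with "image" (400x640x3 uint8, blue, green, red), "range_z" (400x640 float32, m along the optical axis (not along the pixel's ray), 0 where there is no reading), "intrinsics" (3x3 intrinsics, pixels), "R" (3x3) and "t" (3): a world point X has camera coordinates R X + t. Camera axes: x right, y down, z forward; pixel columns grow to the right and rows downward; lengths in m; the calibration is good to about 2 mm. A picture is of the moment at which its call begins.
A pose or a line that the arm cannot do raises PlanningError and nothing moves.
- close_job(): hands the job in, once; it reports no verdict.
Trained networks look in the newest picture that a camera, given by its name, has taken for a name from the list of things; names that differ only in an ending like _2 or _b are one class to them, and where a whole thing is asked for, a point or a joint stands for the part that bears it (a point fixed in the world has none). Each returns a list of dicts, best first, with "conf" (0 to 1); they miss things now and then, are a little off and sometimes report something else, mostly with a low value. They report only what shows in the picture. A call takes as long as a camera call.
- spot_in(camera, query): "xy" ([column, row] in pixels, amid what is visible of it).
- silhouettes(camera, query): "region" (400x640 bool, what is visible of it) and "xy" ([column, row] in pixels, amid what is visible of it).
Readings, each from a call of its own:
- current_clock(): time.
- current_joint_pos(): joint angles.
- current_qvel(): joint speeds.
- current_joint_torque(): joint torques, N m.
- current_position(): TCP position.
- current_orientation(): TCP orientation.
- current_force(): force on the tool from outside, world axes, zero at the start.
- current_torque(): the same for the moment, N m.
- current_finger_gap(): finger opening in m.
Only numpy, scipy, OpenCV 4.12 (cv2) and the standard library are available. Lean on these libraries where they do the work, as an engineer would, in place of code of your own. Each camera call takes 0.05 s, during which the arm holds its last target. There are 200 camera calls.

TASK

Push each disc along the loading jig into its own pocket and nudge it until its hole drops over the dowel and it lies flat on the pocket floor. When all are down, take the hand-held sensor out of its charging pot and, going from left to right, point it from 12 to 24 cm at the middle of each disc, keeping it still there for a good two seconds. Then hang the sensor handle-first in the ring holder with its collar resting on the ring, and stand one weight upright on the middle of each disc; never tip the sensor over and leave the other things on the bench alone.

Things in the scene. Friction and masses are not known exactly. Their poses are not given: they have to be found in the camera images.
- jig: Fixed jig, 285 (x) x 410 mm (y), may be turned a little; origin at bench level. Its flat deck, 32 mm above the bench, spans x -150 to +135, y -205 to +205 mm. Three pockets 12 mm deep (floor 20 mm above the bench), centred at y = +130, 0, -130 mm, each x +13 to +117 mm and 114 mm wide. The deck in front of them (x below +13, robot side) is the loading shelf where the discs start.
- pin_a (a point): Centre of the top face of the fixed dowel in the left (+y) pocket; 18 mm diameter, rises 11 mm from the pocket floor, so its top is 1 mm below the deck; edge rounded 1 mm. It stands 47 mm behind the pocket's front edge, 57 mm from the pocket's other three walls. Axes as the jig's.
- pin_b (a point): Centre of the top face of the fixed dowel in the middle pocket; 18 mm diameter, rises 11 mm from the pocket floor, so its top is 1 mm below the deck; edge rounded 1 mm. It stands 47 mm behind the pocket's front edge, 57 mm from the pocket's other three walls. Axes as the jig's.
- pin_c (a point): Centre of the top face of the fixed dowel in the right (-y) pocket; 18 mm diameter, rises 11 mm from the pocket floor, so its top is 1 mm below the deck; edge rounded 1 mm. It stands 47 mm behind the pocket's front edge, 57 mm from the pocket's other three walls. Axes as the jig's.
- disc_a_centre (a point): Centre (half-way up, on the hole's axis) of the steel disc for the left (+y) pocket: 90 mm diameter, 20 mm thick, 24 mm centre hole, 0.3 kg, z = axis. Too wide to grip: push its edge. Centre 42 mm above the bench on the deck, 30 mm when down in the pocket, where 8 mm of its edge still stands above the deck. Only two or three of the discs are there.
- disc_b_centre (a point): Centre (half-way up, on the hole's axis) of the steel disc for the middle pocket: 90 mm diameter, 20 mm thick, 24 mm centre hole, 0.3 kg, z = axis. Too wide to grip: push its edge. Centre 42 mm above the bench on the deck, 30 mm when down in the pocket, where 8 mm of its edge still stands above the deck. Only two or three of the discs are there.
- disc_c_centre (a point): Centre (half-way up, on the hole's axis) of the steel disc for the right (-y) pocket: 90 mm diameter, 20 mm thick, 24 mm centre hole, 0.3 kg, z = axis. Too wide to grip: push its edge. Centre 42 mm above the bench on the deck, 30 mm when down in the pocket, where 8 mm of its edge still stands above the deck. Only two or three of the discs are there.
- pot: Fixed black charging pot for the sensor: round foot 76 mm across, 6 mm thick, tube 48 mm outside, 31 mm bore, rim 70 mm and inner floor 12 mm above the bench; origin on its axis at bench level.
- sensor_head (a point): Centre of the head of the hand-held sensor, which starts upright in the pot. Head 50 (x) x 34 (y) x 45 mm (z), gripped from above across its y faces; under it a round collar, 50 mm across, 6 mm thick, then the round handle, 24 mm diameter, 95 mm long, axis 3 mm behind (-x of) this point, foot 123.5 mm below it. x: the way it faces, z: up. 0.15 kg.
- sensor_lens (a point): Lens at the tip of the sensor's nose, which looks forward and 45 degrees downward: x = line of sight, y = the head's y. It lies 39.6 mm ahead (+x) of and 18.1 mm below (-z) the head's centre, measured in the head's axes.
- sensor_collar (a point): Centre of the underside of the sensor's collar, where the handle begins: 3 mm behind and 28.5 mm below the head's centre.
- holder_ring (a point): Centre of the upper face of the fixed holder's horizontal ring: 38 mm bore, 58 mm outside, 12 mm thick, upper face 140 mm above the bench, nothing above it; a post 50 mm from its axis on its +x side, 133 mm high, carries it; foot plate 10 mm thick.
- weight_1_knob (a point): Centre of the knob of one of three like hold-down weights, 0.3 kg: round foot 46 mm across and 30 mm high, thin stem, knob 26 mm across and 24 mm high at the top to be gripped from above. This point is 70 mm above its underside, 12 mm below its top; z = up. Standing on a seated disc it is 80 mm above the disc's centre.
- weight_2_knob (a point): Centre of the knob of one of three like hold-down weights, 0.3 kg: round foot 46 mm across and 30 mm high, thin stem, knob 26 mm across and 24 mm high at the top to be gripped from above. This point is 70 mm above its underside, 12 mm below its top; z = up. Standing on a seated disc it is 80 mm above the disc's centre.
- weight_3_knob (a point): Centre of the knob of one of three like hold-down weights, 0.3 kg: round foot 46 mm across and 30 mm high, thin stem, knob 26 mm across and 24 mm high at the top to be gripped from above. This point is 70 mm above its underside, 12 mm below its top; z = up. Standing on a seated disc it is 80 mm above the disc's centre.
- tape_roll: Bystander: roll of tape lying flat, 70 mm across, 19 mm high; origin at the centre of its underside. To be left alone.
- part_tin: Bystander: round tin with a dark lid, 67 mm across, 32 mm high; origin at the centre of its underside. To be left alone.
- sanding_block: Bystander: block 46 x 76 x 26 mm; origin at the centre of its underside. To be left alone.

How it is judged:
On the way, in this order (a step that is already met when the one before it is completed fails the run):
1. every disc is down over the dowel of its own pocket (horizontal distance between disc_a_centre and pin_a below 0.006 m and height (world z) of each of disc_a_centre, disc_b_centre, disc_c_centre below 0.034 m and angle between each of disc_a_centre, disc_b_centre, disc_c_centre's own z axis and vertical below 0.05 rad and horizontal distance between disc_b_centre and pin_b below 0.006 m and horizontal distance between disc_c_centre and pin_c below 0.006 m), for 0.2 s.
2. the sensor is held aimed at the middle of the left disc (centre 0.10 to 0.26 m ahead of the lens, within 15 mm of its line of sight) for 2 s (x of disc_a_centre in the frame of sensor_lens between 0.1 and 0.26 m and y of disc_a_centre in the frame of sensor_lens between -0.015 and 0.015 m and z of disc_a_centre in the frame of sensor_lens between -0.015 and 0.015 m), for 2 s.
3. the sensor is held aimed at the middle of the middle disc (centre 0.10 to 0.26 m ahead of the lens, within 15 mm of its line of sight) for 2 s (x of disc_b_centre in the frame of sensor_lens between 0.1 and 0.26 m and y of disc_b_centre in the frame of sensor_lens between -0.015 and 0.015 m and z of disc_b_centre in the frame of sensor_lens between -0.015 and 0.015 m), for 2 s.
4. the sensor is held aimed at the middle of the right disc (centre 0.10 to 0.26 m ahead of the lens, within 15 mm of its line of sight) for 2 s (x of disc_c_centre in the frame of sensor_lens between 0.1 and 0.26 m and y of disc_c_centre in the frame of sensor_lens between -0.015 and 0.015 m and z of disc_c_centre in the frame of sensor_lens between -0.015 and 0.015 m), for 2 s.
5. a weight stands on every disc (((horizontal distance between weight_1_knob and disc_a_centre below 0.014 m and z of weight_1_knob in the frame of disc_a_centre between 0.076 and 0.085 m and angle between the z axis of weight_1_knob and the z axis of disc_a_centre, either way round below 0.08 rad) or (horizontal distance between weight_2_knob and disc_a_centre below 0.014 m and z of weight_2_knob in the frame of disc_a_centre between 0.076 and 0.085 m and angle between the z axis of weight_2_knob and the z axis of disc_a_centre, either way round below 0.08 rad) or (horizontal distance between weight_3_knob and disc_a_centre below 0.014 m and z of weight_3_knob in the frame of disc_a_centre between 0.076 and 0.085 m and angle between the z axis of weight_3_knob and the z axis of disc_a_centre, either way round below 0.08 rad)) and ((horizontal distance between weight_1_knob and disc_b_centre below 0.014 m and z of weight_1_knob in the frame of disc_b_centre between 0.076 and 0.085 m and angle between the z axis of weight_1_knob and the z axis of disc_b_centre, either way round below 0.08 rad) or (horizontal distance between weight_2_knob and disc_b_centre below 0.014 m and z of weight_2_knob in the frame of disc_b_centre between 0.076 and 0.085 m and angle between the z axis of weight_2_knob and the z axis of disc_b_centre, either way round below 0.08 rad) or (horizontal distance between weight_3_knob and disc_b_centre below 0.014 m and z of weight_3_knob in the frame of disc_b_centre between 0.076 and 0.085 m and angle between the z axis of weight_3_knob and the z axis of disc_b_centre, either way round below 0.08 rad)) and ((horizontal distance between weight_1_knob and disc_c_centre below 0.014 m and z of weight_1_knob in the frame of disc_c_centre between 0.076 and 0.085 m and angle between the z axis of weight_1_knob and the z axis of disc_c_centre, either way round below 0.08 rad) or (horizontal distance between weight_2_knob and disc_c_centre below 0.014 m and z of weight_2_knob in the frame of disc_c_centre between 0.076 and 0.085 m and angle between the z axis of weight_2_knob and the z axis of disc_c_centre, either way round below 0.08 rad) or (horizontal distance between weight_3_knob and disc_c_centre below 0.014 m and z of weight_3_knob in the frame of disc_c_centre between 0.076 and 0.085 m and angle between the z axis of weight_3_knob and the z axis of disc_c_centre, either way round below 0.08 rad))), for 0.2 s.
At the end, for the whole second after the job is handed in: Each disc present is over its own dowel (within 6 mm, 0.05 rad of flat, 4 mm of the pocket floor) and carries an upright weight within 14 mm of its middle. The sensor hangs in the ring: collar within 11 mm of the axis, underside -4 to +6 mm from the ring's top, within 0.12 rad of upright (all of step 1 and all of step 5 and horizontal distance between sensor_collar and holder_ring below 0.011 m and distance between sensor_collar and holder_ring below 0.013 m and z of sensor_collar in the frame of holder_ring between -0.004 and 0.006 m and angle between sensor_head's own z axis and vertical below 0.12 rad); the robot touches nothing.
It fails at once if the sensor is tipped over or dropped (angle between sensor_head's own z axis and vertical above 0.9 rad).
It fails at once if a bystander object is moved by more than 25 mm (distance of any of tape_roll, part_tin, sanding_block from where it was at the start of the episode above 0.025 m).
Of disc_a, disc_b, disc_c only 2 to 3 are there at a start; the rules pass over those that are not, and their reading is None.
At some moment in a run one of disc_a, disc_b, disc_c may be knocked a few centimetres aside while the robot is not near it.
It also fails if it takes over 210 s, if anything falls off the work surface, if the arm or the gripper's body presses on something with over 40 N, if the wrist force passes 120 N, or if a joint passes its speed limit or range.

## Working session

There is one attempt and no reset: what is moved stays moved. The work goes in short steps, each a Python script; the robot and the scene stay as the last script left them, time stands still between calls to the robot, and variables do not carry over. Pictures are saved under pics/ and viewed, about 12 in all and at most 16, crops included, and the job is handed in when it is done.

```bash
ls; mkdir -p pics
python3 - <<'E'
from bench import *
import cv2,numpy as np
for n in ("scene","top"):
    c=capture(n); cv2.imwrite(f"pics/{n}0.png",c["image"]); np.savez(f"{n}0.npz",**{k:v for k,v in c.items()})
    print(n,c["intrinsics"].tolist(),(-c["R"].T@c["t"]).round(3), c["R"].round(2).tolist())
    K=np.linalg.inv(c["intrinsics"])
    for q in ["jig","pin_a","disc_a_centre","pot","sensor_head","holder_ring","weight_1_knob","tape_roll","part_tin","sanding_block"]:
        out=[]
        for d in spot_in(n,q):
            u,v=d["xy"]; z=c["range_z"][int(round(v)),int(round(u))]
            X=c["R"].T@(K@[u,v,1]*z-c["t"])
            out.append((round(d["conf"],2),[round(u),round(v)],X.round(3).tolist()))
        print(q,out)
print(current_clock())
E
```

```text
pics
scene [[466.4640240028375, 0.0, 319.10613667095646], [0.0, 466.4640240028375, 200.69737987658885], [0.0, 0.0, 1.0]] [-0.022  0.771  1.268] [[-0.83, -0.56, -0.01], [-0.42, 0.63, -0.65], [0.37, -0.54, -0.76]]
jig [(0.87, [308, 220], [0.562, -0.008, 0.034]), (0.45, [396, 152], [0.47, -0.473, 0.023])]
pin_a [(0.77, [306, 219], [0.57, -0.01, 0.031]), (0.18, [340, 165], [0.61, -0.284, 0.037])]
disc_a_centre [(0.65, [295, 252], [0.515, 0.131, 0.05])]
pot [(0.52, [380, 182], [0.444, -0.295, 0.029])]
sensor_head [(0.64, [381, 158], [0.448, -0.289, 0.156])]
holder_ring [(0.93, [271, 310], [0.468, 0.317, 0.013]), (0.28, [307, 218], [0.568, -0.011, 0.034])]
weight_1_knob [(0.76, [243, 276], [0.602, 0.282, 0.035])]
tape_roll [(0.82, [202, 312], [0.641, 0.432, -0.002]), (0.64, [381, 183], [0.437, -0.292, 0.033])]
part_tin [(0.71, [350, 152], [0.617, -0.373, 0.029]), (0.43, [380, 160], [0.451, -0.29, 0.143])]
sanding_block [(0.72, [399, 152], [0.46, -0.476, 0.029]), (0.63, [292, 254], [0.517, 0.143, 0.053]), (0.26, [381, 183], [0.439, -0.29, 0.033])]
top [[470.3753201080244, 0.0, 320.053141573
[... 263 characters left out ...]
centre [(0.76, [278, 200], [0.537, 0.108, 0.042]), (0.53, [424, 179], [0.619, -0.393, 0.03])]
pot [(0.74, [400, 234], [0.426, -0.31, 0.018])]
sensor_head [(0.78, [406, 222], [0.447, -0.306, 0.159])]
holder_ring [(0.96, [218, 223], [0.457, 0.312, 0.01]), (0.6, [449, 224], [0.463, -0.474, 0.025]), (0.54, [325, 190], [0.574, -0.053, 0.027]), (0.53, [212, 183], [0.594, 0.338, 0.025])]
weight_1_knob [(0.49, [323, 188], [0.582, -0.045, 0.031]), (0.48, [232, 184], [0.593, 0.266, 0.029])]
tape_roll [(0.76, [181, 174], [0.631, 0.453, 0.007])]
part_tin [(0.52, [429, 178], [0.621, -0.409, 0.032]), (0.32, [323, 189], [0.577, -0.046, 0.029])]
sanding_block [(0.85, [448, 222], [0.467, -0.469, 0.033])]
1.1
```

Run:
```python
import cv2
a=cv2.imread("pics/top0.png")[100:300,130:490]; cv2.imwrite("pics/c1.png",cv2.resize(a,None,fx=2.2,fy=2.2,interpolation=3))
a=cv2.imread("pics/scene0.png")[110:370,150:450]; cv2.imwrite("pics/c2.png",cv2.resize(a,None,fx=2.3,fy=2.3,interpolation=3))
```

```text
(no output)
```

View pics/c1.png

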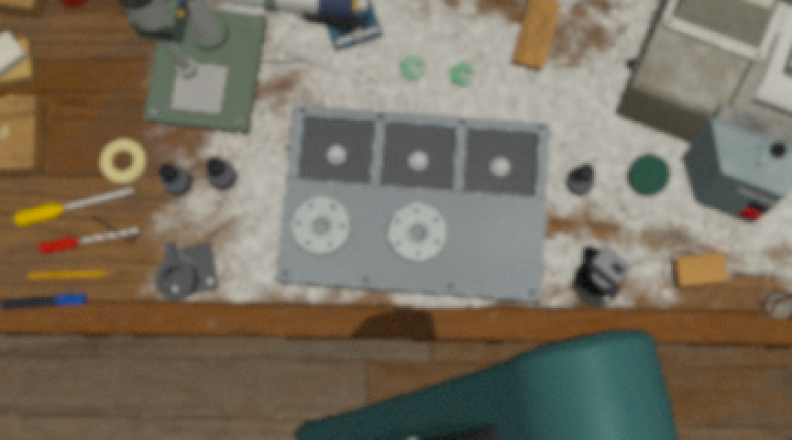

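View pics/c2.png

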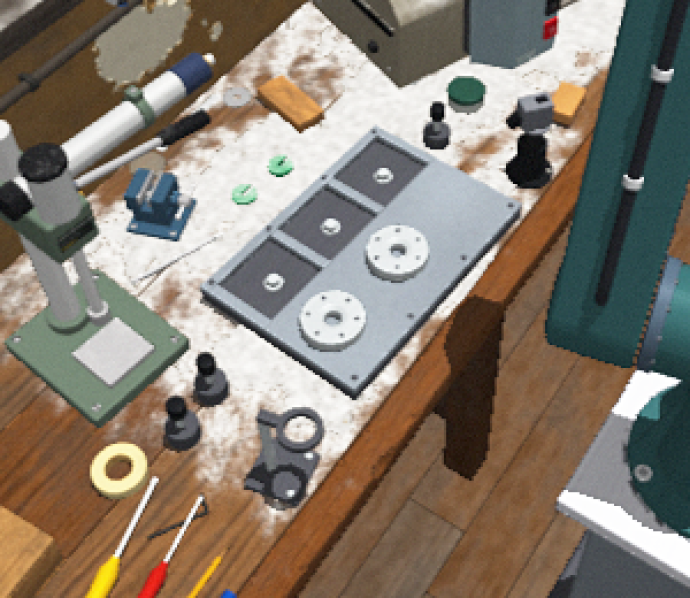

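The top view shows discs a and b only, on the shelf at about pixels (275,202) and (320,205). Two weights stand on the left and one on the right. The pot with the sensor is on the right near (403,222), and the ring holder is on the left near (215,225). Next I'll survey closer with the wrist camera.

```bash
cat > h.py <<'E'
from bench import *
import cv2,numpy as np
from scipy.spatial.transform import Rotation as Ro
def down(yaw=0.0):   # tool z down, jaw axis (tool x) = world y turned by yaw
    R=np.array([[0,1,0],[1,0,0],[0,0,-1.]])
    return (Ro.from_euler('z',yaw)*Ro.from_matrix(R)).as_quat()
def cap(n,f=None):
    c=capture(n)
    if f: cv2.imwrite(f"pics/{f}.png",c["image"]); np.savez(f"{f}.npz",**c)
    return c
def cloud(c):
    v,u=np.mgrid[0:400,0:640]; z=c["range_z"]
    P=np.stack([u,v,np.ones_like(u)],-1)@np.linalg.inv(c["intrinsics"]).T*z[...,None]
    P=(P-c["t"])@c["R"]; P[z==0]=np.nan
    return P
def onplane(c,uv,h):
    d=np.linalg.inv(c["intrinsics"])@[uv[0],uv[1],1]; d=c["R"].T@d; o=-c["R"].T@c["t"]
    return o+d*(h-o[2])/d[2]
def proj(c,X):
    p=c["R"]@X+c["t"]; p=c["intrinsics"]@p; return p[:2]/p[2]
E
python3 - <<'E'
from h import *
for i,(p) in enumerate([(0.50,-0.30,0.40),(0.47,0.02,0.42),(0.48,0.30,0.40)]):
    move_ptp(p,down(0)); c=cap("wrist",f"w{i}")
    print(p,(-c["R"].T@c["t"]).round(3),c["R"][2].round(2),current_joint_pos()[5],c["intrinsics"][0,0])
    for q in ["pin_a","disc_a_centre","pot","sensor_head","holder_ring","weight_1_knob"]:
        P=cloud(c); o=[]
        for d in spot_in("wrist",q):
            u,v=d["xy"]; o.append((round(d["conf"],2),[round(u),round(v)],P[int(v),int(u)].round(3).tolist()))
        print(q,o)
print(current_clock())
a=np.hstack([cv2.resize(cv2.imread(f"pics/w{i}.png"),(400,250)) for i in (0,2)]); b=cv2.imread("pics/w1.png")
b=cv2.resize(b,(560,350)); z=np.zeros((350,800,3),np.uint8); z[:,:560]=b
cv2.imwrite("pics/w.png",np.vstack([a,z]))
E
```

```text
(0.5, -0.3, 0.4) [ 0.422 -0.299  0.561] [ 0.28 -0.   -0.96] -2.229113846042437 309.1653549514813
pin_a [(0.94, [450, 200], [0.572, -0.052, 0.032])]
disc_a_centre [(0.89, [549, 172], [0.518, 0.099, 0.05]), (0.24, [308, 118], [0.431, -0.305, 0.113])]
pot [(0.91, [309, 120], [0.432, -0.303, 0.114])]
sensor_head [(0.75, [302, 139], [0.456, -0.312, 0.159])]
holder_ring []
weight_1_knob [(0.57, [619, 213], [0.599, 0.263, 0.025])]
(0.47, 0.02, 0.42) [0.392 0.02  0.582] [ 0.28 -0.   -0.96] -1.675679151700658 309.1653549514813
pin_a [(0.58, [281, 213], [0.573, -0.036, 0.033])]
disc_a_centre [(0.77, [369, 191], [0.534, 0.125, 0.031])]
pot [(0.93, [134, 143], [0.445, -0.291, 0.035])]
sensor_head [(0.86, [83, 155], [0.45, -0.294, 0.157])]
holder_ring [(0.59, [492, 150], [0.462, 0.35, 0.01]), (0.36, [284, 211], [0.571, -0.032, 0.034]), (0.36, [89, 154], [0.448, -0.292, 0.146])]
weight_1_knob [(0.71, [283, 178], [0.505, -0.029, 0.048]), (0.59, [448, 228], [0.608, 0.282, 0.028])]
(0.48, 0.3, 0.4) [0.402 0.3   0.562] [ 0.28 -0.   -0.96] -1.1348266044082695 309.1653549514813
pin_a [(0.84, [113, 210], [0.571, -0.057, 0.032]), (0.45, [377, 229], [0.613, 0.424, 0.018])]
disc_a_centre [(0.97, [204, 177], [0.508, 0.12, 0.051])]
pot []
sensor_head []
holder_ring [(0.86, [322, 137], [nan, nan, nan])]
weight_1_knob [(0.93, [296, 227], [0.607, 0.27, 0.029])]
6.2917
```

View pics/w.png

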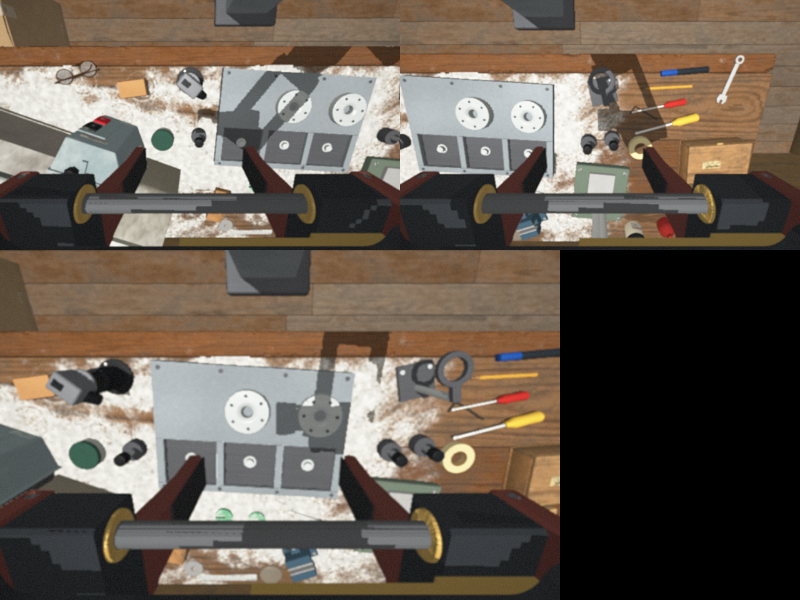

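The jig, two discs, weights, pot and ring show clearly in the three wrist views. The sensor's nose points toward +x and a little toward -y. Next I'll fit geometry from these pictures.

```bash
cat > m.py <<'E'
from h import *
from scipy.optimize import least_squares
def blob(c,X,h,r,thr=None):
    """bright spot centroid on plane h near X (radius r)"""
    g=cv2.cvtColor(c["image"],6).astype(float)
    v,u=np.mgrid[0:400,0:640]; d=np.stack([u,v,np.ones_like(u)],-1)@np.linalg.inv(c["intrinsics"]).T@c["R"]; o=-c["R"].T@c["t"]
    W=o+d*((h-o[2])/d[...,2])[...,None]
    m=np.hypot(W[...,0]-X[0],W[...,1]-X[1])<r
    if m.sum()<10: return None
    lo,hi=np.percentile(g[m],[10,99]) if thr is None else thr
    w=np.clip((g-lo)/(hi-lo)-0.35,0,.4)*m
    return (W[...,:2]*w[...,None]).sum((0,1))/w.sum(), np.sqrt(w.sum()/.4*0+ (w>0.15).sum())
def disc(c,X,h=0.052,r=0.065):
    """disc centre: circle fit to bright top face outline, plane h"""
    g=cv2.cvtColor(c["image"],6)
    xs=np.arange(-r,r,0.0005); 
    pts=np.array([[X[0]+a,X[1]+b,h] for a in xs for b in xs]); 
    p=(pts@c["R"].T+c["t"])@c["intrinsics"].T; p=(p[:,:2]/p[:,2:]).astype(np.float32).reshape(len(xs),len(xs),2)
    o=cv2.remap(g,p[...,0],p[...,1],cv2.INTER_LINEAR)
    return o,xs   # rectified patch, rows=x, cols=y
E
python3 - <<'E'
from m import *
pins=[(0.575,0.10),(0.573,-0.036),(0.57,-0.16)]
C={k:dict(np.load(k+".npz")) for k in ("top0","scene0","w0","w1","w2")}
for k,c in C.items():
    P=cloud(c)
    def clus(lo,hi,xr,yr):
        m=(P[...,2]>lo)&(P[...,2]<hi)&(P[...,0]>xr[0])&(P[...,0]<xr[1])&(P[...,1]>yr[0])&(P[...,1]<yr[1])
        return P[m]
    print(k)
    d=clus(.025,.04,(.35,.75),(-.27,.23))
    if len(d)>200: 
        r=cv2.minAreaRect((d[:,:2]*1000).astype(np.float32)); print(" deck",np.round(r[0],1),np.round(r[1],1),round(r[2],2),"z",np.median(d[:,2]).round(4))
    for nm,lo,hi,xr,yr in [("head",.15,.17,(.4,.5),(-.36,-.24)),("ring",.13,.15,(.38,.55),(.25,.45)),("wR",.068,.09,(.55,.66),(-.34,-.24)),("wL",.068,.09,(.55,.68),(.23,.4)),("pot",.06,.075,(.35,.5),(-.36,-.22))]:
        d=clus(lo,hi,xr,yr)
        if len(d)>5:
            r=cv2.minAreaRect((d[:,:2]*1000).astype(np.float32)); 
            print("",nm,len(d),np.round(r[0],1),np.round(r[1],1),round(r[2],1),"mean",d.mean(0).round(4), "zmax",d[:,2].max().round(3))
            if nm=="wL":
                for l in (0,1): 
                    _,lab,ce=cv2.kmeans(d.astype(np.float32),2,None,(3,50,1e-5),3,2); 
                print("   ",ce.round(4).tolist())
    for p in pins:
        b=blob(c,p,0.031,0.028); print(" pin",p,None if b is None else (b[0].round(4),b[1].round(1)))
cv2.imwrite("pics/rect.png",np.hstack([np.flipud(cv2.resize(disc(C[k],X,h,r=.28)[0],(400,400))) for k,X,h in (("w1",(.53,-.03),.032),("top0",(.53,-.03),.032))]))
E
```

```text
top0
 deck [568.7 -45.9] [441.2 286.2] 86.29 z 0.0307
 head 174 [ 452.  -312.6] [49.3 34.3] 50.5 mean [ 0.4521 -0.3126  0.1566] zmax 0.166
 ring 199 [433.8 316.8] [80.  56.8] 39.2 mean [0.4331 0.3114 0.1378] zmax 0.147
 wR 52 [ 608.7 -290.8] [25.7 24.3] 18.6 mean [ 0.6076 -0.2905  0.0796] zmax 0.089
 wL 97 [605.3 310.8] [24.5 95.6] 8.6 mean [0.6043 0.3091 0.0791] zmax 0.089
    [[0.609499990940094, 0.27469998598098755, 0.0786999985575676], [0.598800003528595, 0.3456999957561493, 0.07940000295639038]]
 pot 36 [ 438.  -306.3] [42.4 17. ] 53.5 mean [ 0.4378 -0.3052  0.0664] zmax 0.074
 pin (0.575, 0.1) (array([0.5613, 0.106 ]), np.float64(8.9))
 pin (0.573, -0.036) (array([ 0.559 , -0.0356]), np.float64(8.7))
 pin (0.57, -0.16) (array([ 0.5647, -0.1602]), np.float64(12.8))
scene0
 deck [569.2 -41.9] [448.6 290. ] 86.36 z 0.0315
 head 116 [ 451.7 -307.5] [52.  38.8] 53.3 mean [ 0.4514 -0.3058  0.1565] zmax 0.164
 ring 275 [432.5 322.7] [75.9 57.7] 41.9 mean [0.4315 0.3185 0.1388] zmax 0.147
 wR 42 [ 608.3 -283.8] [22.4 25.5] 29.0 mean [ 0.6076 -0.2831  0.0785] zmax 0.086
 wL 137 [605.  3
[... 1498 characters left out ...]
811, 0.0854]), np.float64(13.1))
 pin (0.573, -0.036) (array([ 0.5633, -0.0358]), np.float64(16.3))
 pin (0.57, -0.16) (array([ 0.5646, -0.16  ]), np.float64(23.1))
w2
 deck [570.4 -44.8] [445.9 285.7] 86.39 z 0.032
 ring 1061 [437.5 311.7] [56.8 79.8] 77.0 mean [0.4337 0.316  0.1395] zmax 0.142
 wL 400 [606.4 314.7] [24.9 96.1] 8.5 mean [0.6045 0.3148 0.0801] zmax 0.084
    [[0.6100000143051147, 0.27959999442100525, 0.07999999821186066], [0.5990999937057495, 0.35010001063346863, 0.08020000159740448]]
 pin (0.575, 0.1) (array([0.5626, 0.1029]), np.float64(17.9))
 pin (0.573, -0.036) (array([ 0.5647, -0.0373]), np.float64(21.4))
 pin (0.57, -0.16) (array([ 0.5644, -0.1597]), np.float64(23.8))
```

View pics/rect.png

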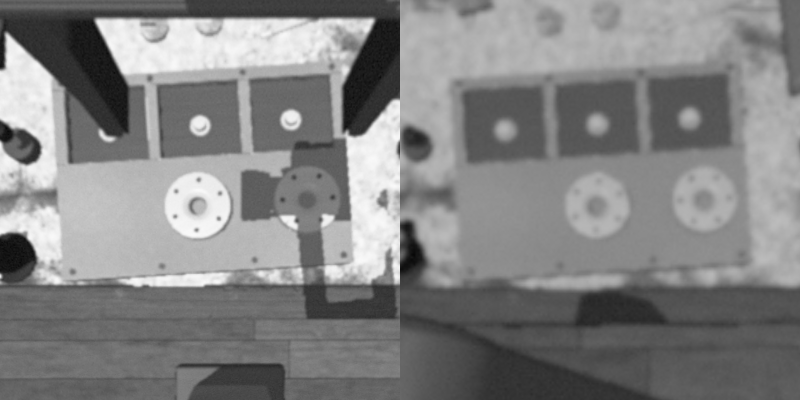

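```bash
cat >> m.py <<'E'
def hough(c,X,h,R,r,p2=12):
    """circle of radius R (m) on plane h near X -> (world xy, radius)"""
    o,xs=disc(c,X,h,r); o=cv2.GaussianBlur(o,(0,0),2)
    q=cv2.HoughCircles(o,cv2.HOUGH_GRADIENT,1,20,param1=60,param2=p2,minRadius=int(R*2000*.93),maxRadius=int(R*2000*1.07)+1)
    if q is None: return None
    q=q[0][0]; return np.array([X[0]+xs[0]+q[1]*.0005,X[1]+xs[0]+q[0]*.0005,q[2]*.5])
E
python3 - <<'E'
from m import *
for k in ("top0","scene0","w0","w1","w2"):
    c=dict(np.load(k+".npz"))
    print(k)
    for p in [(.641,.094),(.634,-.03),(.625,-.158)]:
        q=hough(c,p,.031,.009,.028); print(" pin",None if q is None else q.round(4))
    for p in [(.531,.12),(.523,-.034)]:
        q=hough(c,p,.052,.045,.065); print(" disc",None if q is None else q.round(4))
    if k!="w0":
        q=hough(c,(.425,.328),.140,.029,.06); print(" ring",None if q is None else q.round(4)); q=hough(c,(.425,.328),.140,.019,.05); print(" bore",None if q is None else q.round(4))
E
```

```text
top0
 pin None
 pin None
 pin None
 disc None
 disc None
 ring None
 bore None
scene0
 pin [0.6463 0.1003 8.55  ]
 pin [ 0.6372 -0.0302  9.7   ]
 pin [ 0.6193 -0.1548  9.15  ]
 disc [ 0.5243  0.1192 44.5   ]
 disc [ 5.163e-01 -2.920e-02  4.470e+01]
 ring [ 0.4258  0.3163 27.85  ]
 bore [ 0.4258  0.3163 19.1   ]
w0
 pin [0.6473 0.0983 8.6   ]
 pin [ 0.6383 -0.0322  9.7   ]
 pin None
 disc [ 0.5268  0.1163 44.1   ]
 disc [ 5.178e-01 -3.220e-02  4.460e+01]
w1
 pin [0.6423 0.0972 8.55  ]
 pin [ 0.6323 -0.0347  9.7   ]
 pin [ 0.6248 -0.1622  9.7   ]
 disc None
 disc [ 5.178e-01 -3.170e-02  4.455e+01]
 ring [ 0.4258  0.3128 27.65  ]
 bore [ 0.4273  0.3133 18.55  ]
w2
 pin [0.6463 0.0983 9.15  ]
 pin [ 0.6383 -0.0307  9.15  ]
 pin [ 0.6303 -0.1607  9.15  ]
 disc [ 0.5258  0.1183 43.9   ]
 disc [ 5.168e-01 -3.070e-02  4.460e+01]
 ring [ 0.4268  0.3148 27.9   ]
 bore [ 0.4253  0.3143 18.55  ]
```

```bash
cat >> m.py <<'E'
PIN=dict(a=np.array([.6465,.0985]),b=np.array([.638,-.0315]))
D=0.0383
def push(X,T,short=0.0,z=0.037,over=.025,rate=.05,hN=25):
    """cage disc at X (gap .07) and push its centre to T-short"""
    X=np.array(X[:2]);T=np.array(T[:2]); d=(T-X)/np.linalg.norm(T-X); q=down(np.arctan2(d[1],d[0]))
    s=X-d*(D+over); e=T-d*(D+short)
    if abs(current_finger_gap()-.07)>.002: move_gripper(.07)
    move_ptp([*s,.12],q); servo_line([*s,z],rate=.15)
    servo_line([*(X-d*(D+.004)),z],rate=.1)
    hit=servo_line([*e,z],rate=rate,contact_N=hN)
    f=current_force(); p=current_position()
    print("hit",hit,"F",np.round(f,1),"at",np.round(p,4),"cmd",e.round(4),"gap",round(current_finger_gap(),4))
    b=p[:2]-d*.03; servo_line([*b,z],rate=.15); servo_line([*b,.15],rate=.3)
def look(T,f=None):
    move_ptp([T[0]-.20,T[1],.30],down(0)); c=cap("wrist",f)
    return c
E
python3 - <<'E'
from m import *
push((.5175,-.0315),PIN["b"],short=.010)
c=look((.6424,.0335),"p1"); P=cloud(c)
for p in [(.628,-.0315),(.526,.1175)]:
    print(hough(c,p,.052,.045,.065),hough(c,p,.052,.012,.03))
print(hough(c,PIN["a"],.031,.009,.028),hough(c,(.630,-.161),.031,.009,.028), hough(c,(.628,-.0315),.031,.009,.028),current_clock())
cv2.imwrite("pics/p1r.png",np.flipud(disc(c,(.58,.03),.052,.17)[0]))
E
```

```text
hit False F [-2.   0.  -0.9] at [ 0.5896 -0.0315  0.037 ] cmd [ 0.5897 -0.0315] gap 0.0699
[ 6.22750002e-01 -3.07499971e-02  4.50000000e+01] [ 0.61875    -0.02925    12.69999981]
None None
[0.64225    0.09775    9.69999981] [ 0.61875 -0.15925  8.125  ] [ 0.63425    -0.02975     9.69999981] 13.6333
```

View pics/p1r.png

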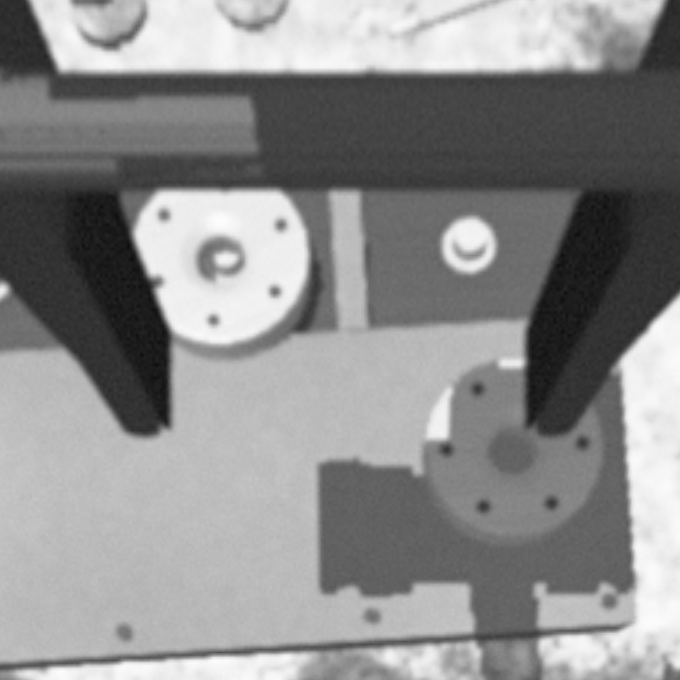

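Run:
```python
from m import *
push((.628,-.0315),PIN["b"],short=-.003,rate=.02,hN=12)
push((.526,.1175),PIN["a"],short=-.003,rate=.03,hN=12)
c=look((.6424,.0335),"p2")
print(current_clock())
for T in PIN.values(): print([hough(c,T,h,.045,.065) for h in (.04,.052)])
t=cap("top","t2"); s=cap("scene","s2")
for n,q in (("w",c),("t",t),("s",s)):
    P=cloud(q)
    for T in PIN.values():
        m=(abs(np.hypot(P[...,0]-T[0],P[...,1]-T[1])-.03)<.010)&(P[...,2]>.03)&(P[...,2]<.07); p=P[m]
        A=np.c_[p[:,:2]-T,np.ones(len(p))]; print(n,len(p),np.linalg.lstsq(A,p[:,2],rcond=None)[0].round(4))
cv2.imwrite("pics/p2r.png",np.hstack([np.flipud(disc(x,(.62,.03),.04,.15)[0]) for x in (c,s)])[:,:1200:2][::2] if 0 else cv2.resize(np.hstack([np.flipud(disc(x,(.62,.03),.04,.15)[0]) for x in (c,s)]),(800,400)))
```

```text
hit False F [ 0.2  0.1 -0.1] at [ 0.6032 -0.0315  0.0372] cmd [ 0.6027 -0.0315] gap 0.0701
hit False F [-0.9  0.2  0.7] at [0.6117 0.104  0.0371] cmd [0.6116 0.104 ] gap 0.07
25.5833
[array([ 0.64575   ,  0.10025   , 45.70000076]), array([ 0.63625   ,  0.09775   , 43.40000153])]
[array([ 6.36750006e-01, -3.02499961e-02,  4.48499985e+01]), array([ 6.28750001e-01, -2.87499931e-02,  4.36500015e+01])]
w 944 [-0.0013 -0.0011  0.0398]
w 1130 [0.0005 0.0001 0.0399]
t 27 [-0.7068 -0.0167  0.0629]
t 189 [ 0.0011 -0.0057  0.0382]
s 266 [-0.0057  0.002   0.0397]
s 246 [-0.005  -0.0071  0.0396]
```

View pics/p2r.png

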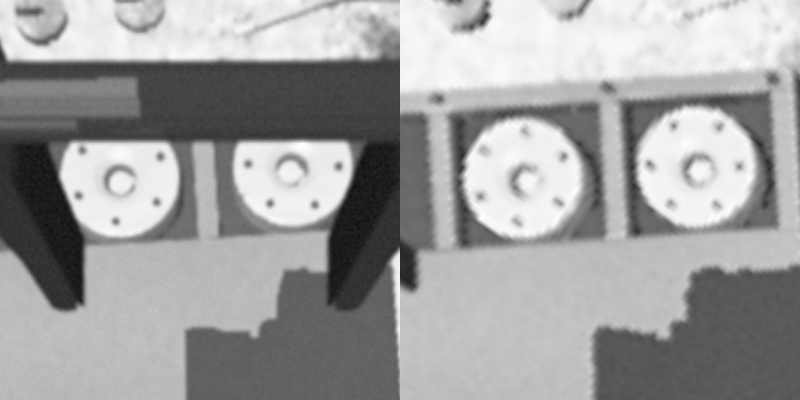

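Both discs lie flat in their pockets: the plane fits give the top at z≈0.040, and each pin shows inside its hole. Next is the sensor. I'll check its heading, grip it and lift it.

```bash
cat >> m.py <<'E'
PSI0=np.deg2rad(50.0)
def sens(head,psi,z_off=-.0165):  # TCP pose for head centre pose
    return [head[0],head[1],head[2]+z_off],down(psi+np.pi)
E
python3 - <<'E'
from m import *
c=dict(np.load("w0.npz")); P=cloud(c); h=np.array([.4546,-.310])
for lo,hi in ((.115,.125),(.125,.14),(.14,.15)):
    m=(P[...,2]>lo)&(P[...,2]<hi)&(np.hypot(P[...,0]-h[0],P[...,1]-h[1])<.07); p=P[m][:,:2]-h
    u=p@[np.cos(PSI0),np.sin(PSI0)]; print(lo,len(p),u.min().round(3),np.median(u).round(3),u.max().round(3))
p,q=sens([*h,.1355],PSI0); move_gripper(.06)
move_ptp([p[0],p[1],.24],q); print(current_joint_pos().round(2) if hasattr(current_joint_pos(),'round') else current_joint_pos())
print(servo_line([*p[:2],p[2]],rate=.1,contact_N=10),current_position(),p,current_force())
move_gripper(.02); print("gap",current_finger_gap(),"F",current_force())
servo_line([p[0],p[1],p[2]+.12],rate=.1); print("gap",current_finger_gap(),"F",current_force(),current_clock())
cap("scene","s3"); t=cap("top","t3"); d=cv2.imread("pics/s3.png")[90:290,250:500]; cv2.imwrite("pics/s3c.png",cv2.resize(d,None,fx=3,fy=3,interpolation=3))
E
```

```text
0.115 14 -0.009 0.041 0.045
0.125 147 -0.022 0.035 0.045
0.14 42 -0.023 0.029 0.032
[-0.72  0.27  1.6   0.    1.27 -0.03]
False [ 0.45503575 -0.31037946  0.11962357] [np.float64(0.4546), np.float64(-0.31), 0.11900000000000001] [ 0.15597182 -0.30424267  0.35959596]
gap 0.03360255410943915 F [-0.02020721  0.96495105  2.04335081]
gap 0.03411468735123551 F [-0.12836808  0.02699777 -1.81651318] 30.7583
```

View pics/s3c.png

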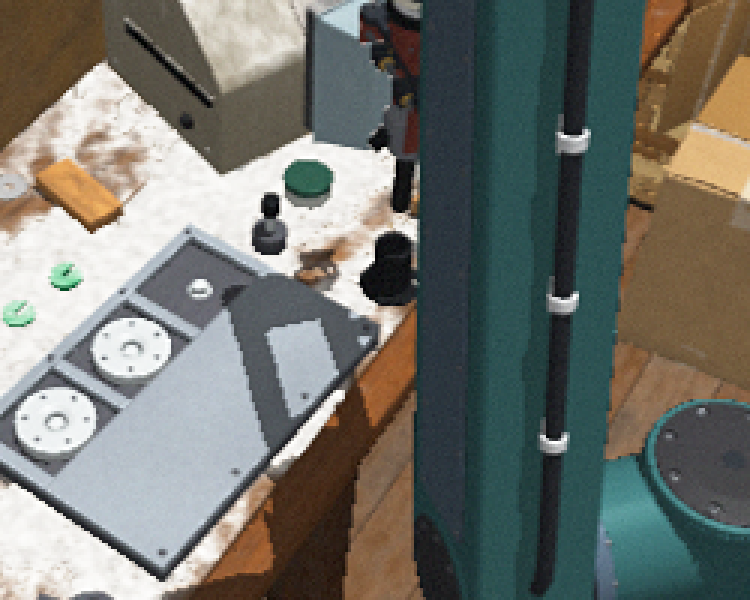

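The sensor is out of the pot, hanging upright (gap 34 mm), and both discs are still seated. Now I'll aim at a, then b.

Run:
```python
from m import *
L=.2; s=L/2**.5
for k in "ab":
    T=PIN[k]; p,q=sens([T[0]-s-.0396,T[1],.03+s+.0181],0.0)
    move_ptp([p[0],p[1],.26],q); servo_line(p,rate=.1); sleep(2.6)
    print(k,current_position(),p,current_finger_gap(),current_joint_pos()[5],current_clock())
    c=cap("scene",f"s4{k}")
    for j in "ab": print("  disc",j,hough(c,PIN[j],.04,.045,.065))
    if k=="a": a0=c["image"]
servo_line([p[0],p[1],.26],rate=.2)
cv2.imwrite("pics/s4.png",cv2.resize(np.hstack([a0[100:330,180:400],c["image"][100:330,180:400]]),(800,418),interpolation=3))
```

```text
a [0.46549467 0.09850667 0.17303631] [np.float64(0.4654786437626904), np.float64(0.0985), 0.17302135623730952] 0.0341581593944233 1.6339699781919936 35.9917
  disc a [ 0.64425     0.10225    44.79999924]
  disc b [ 6.34250001e-01 -2.97499951e-02  4.70999985e+01]
b [ 0.45697492 -0.03150009  0.17303053] [np.float64(0.4569786437626905), np.float64(-0.0315), 0.17302135623730952] 0.033574886491584896 1.3509565948920714 40.3333
  disc a [ 0.64475001  0.10275    45.15000153]
  disc b [ 6.36750006e-01 -2.82499995e-02  4.45000000e+01]
```

View pics/s4.png

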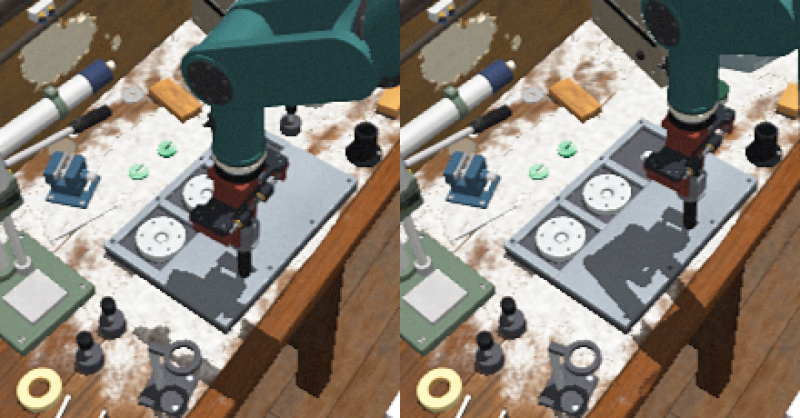

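Run:
```python
from m import *
R=np.array([.4262,.3145]); psi=-.5; h=R+.003*np.array([np.cos(psi),np.sin(psi)])
x=current_position(); servo_line([x[0],x[1],.31],rate=.25)
p,q=sens([*h,.1685],psi)
move_ptp([p[0],p[1],.31],q); servo_line([p[0],p[1],.25],rate=.2); sleep(.3); f0=current_force()
print(servo_line([p[0],p[1],p[2]-.004],rate=.05,contact_N=4),current_position(),p,f0,current_force())
c=cap("scene","s5"); cv2.imwrite("pics/s5c.png",cv2.resize(c["image"][210:380,190:360],(680,590),interpolation=3) if 0 else cv2.resize(c["image"][210:360,200:350],(560,560),interpolation=3)); print(current_clock())
```

```text
True [0.42877313 0.31303691 0.15212923] [np.float64(0.42883274768567115), np.float64(0.3130617233841874), 0.15200000000000002] [-0.16557574 -0.13319373 -1.68352381] [-0.58694746 -0.22362796  4.33797811]
45.1833
```

View pics/s5c.png

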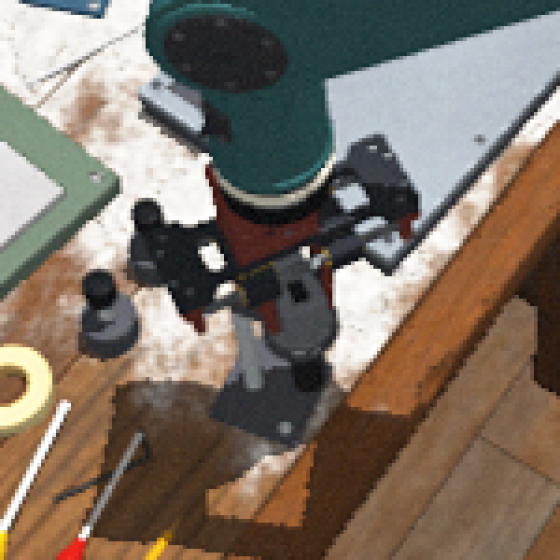

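The collar met the ring at the predicted height with the handle through the ring. I'll release, look, and refine the weight and disc positions.

Run:
```python
from m import *
x=current_position(); move_gripper(.06); servo_line([x[0],x[1],.30],rate=.2)
t=cap("top"); s=cap("scene")
move_ptp([.46,.19,.36],down(0)); c=cap("wrist","p6"); P=cloud(c)
for X in ((.61,.2795),(.5995,.3495)):
    m=(P[...,2]>.07)&(P[...,2]<.09)&(np.hypot(P[...,0]-X[0],P[...,1]-X[1])<.03); print("w",m.sum(),P[m].mean(0).round(4), hough(c,X,.082,.013,.03))
m=(P[...,2]>.18)&(P[...,2]<.20)&(np.hypot(P[...,0]-.43,P[...,1]-.314)<.05); r=cv2.minAreaRect((P[m][:,:2]*1000).astype(np.float32)); print("head top",r,P[m][:,2].mean(),np.ptp(P[m][:,2]))
A=np.c_[P[m][:,:2],np.ones(m.sum())]; print("slope",np.linalg.lstsq(A,P[m][:,2],rcond=None)[0].round(3))
for k,T in PIN.items():
    for n,q in (("w",c),("s",s)):
        Q=cloud(q); m=(abs(np.hypot(Q[...,0]-T[0],Q[...,1]-T[1])-.03)<.010)&(Q[...,2]>.03)&(Q[...,2]<.07)
        print(k,n,m.sum(),np.median(Q[m][:,2]),hough(q,T,.04,.045,.065))
m=(P[...,0]>.63)&(P[...,0]<.74)&(P[...,1]>.2)&(P[...,1]<.42); print("scope zmax",np.nanmax(P[...,2][m]))
print(current_clock()); cv2.imwrite("pics/p6v.png",c["image"])
```

```text
w 48 [0.6098 0.2694 0.0787] None
w 237 [0.5994 0.349  0.0802] [ 0.59925     0.34875    13.69999981]
head top ((428.3304443359375, 312.8795166015625), (33.69765090942383, 49.76813507080078), 61.751953125) 0.19002699290692798 0.013034313942756337
slope [0.037 0.075 0.151]
a w 586 0.039913971896900984 [ 0.64475001  0.09925    46.09999847]
a s 0 nan [ 0.67625     0.06225    43.09999847]
b w 912 0.0400045671087043 [ 6.36250005e-01 -3.02499961e-02  4.49000015e+01]
b s 192 0.03956592921796336 [ 6.35750004e-01 -2.52499934e-02  4.70999985e+01]
scope zmax 0.1371774639595019
50.075
  return _methods._mean(a, axis=axis, dtype=dtype,
  ret = ret.dtype.type(ret / rcount)
```

View pics/p6v.png

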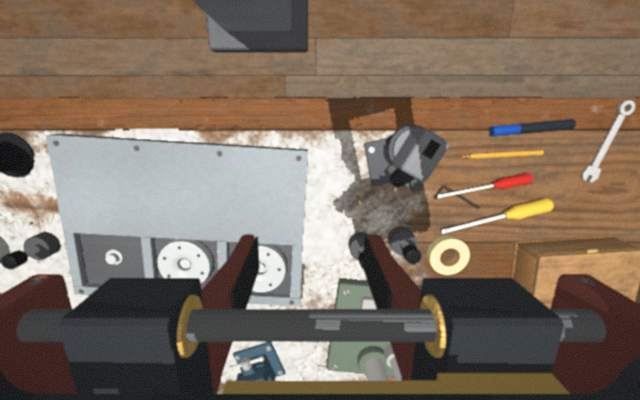

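The picture shows the sensor hanging in the ring, both discs seated and all weights standing. Now the weights.

Run:
```python
from m import *
DISC=dict(a=(.6460,.0990),b=(.6375,-.0313))
for X,k in (((.6100,.2795),"a"),((.6095,-.2878),"b")):
    T=DISC[k]; q=down(0); move_gripper(.05)
    move_ptp([*X,.16],q); h=servo_line([*X,.052],rate=.1,contact_N=8); 
    if h: print("touch on way down",current_position(),current_force()); break
    move_gripper(.015); g=current_finger_gap(); x=current_position()
    servo_line([*X,.20],rate=.15); print("gap",g,current_finger_gap(),"F",current_force())
    if current_finger_gap()<.02: break
    move_ptp([*T,.20],q); servo_line([*T,.110],rate=.12); 
    print(k,servo_line([*T,.086],rate=.03,contact_N=2.5),current_position(),current_force())
    move_gripper(.055); servo_line([*T,.17],rate=.1)
move_ptp([.45,.02,.36],down(0)); print(current_clock())
c=cap("wrist","p7"); s=cap("scene","s7"); P=cloud(c);S=cloud(s)
for k,T in DISC.items():
    for n,Q in (("w",P),("s",S)):
        d=np.hypot(Q[...,0]-T[0],Q[...,1]-T[1])
        m=(d<.04)&(Q[...,2]>.112)&(Q[...,2]<.135); m2=(d>.025)&(d<.044)&(Q[...,2]>.03)&(Q[...,2]<.05)
        print(k,n,"knob",m.sum(),Q[m].mean(0).round(4) if m.any() else "",Q[m][:,2].max() if m.any() else "","disc",m2.sum(),np.median(Q[m2][:,2]).round(4))
for n,Q in (("w",P),("s",S)):
    m=(Q[...,2]>.184)&(Q[...,2]<.20)&(np.hypot(Q[...,0]-.428,Q[...,1]-.313)<.05); m=cv2.erode(m.astype(np.uint8),np.ones((3,3)))>0
    p=Q[m]; print("head",n,len(p)); 
    if len(p)>20: print(p.mean(0).round(4),np.linalg.lstsq(np.c_[p[:,:2],np.ones(len(p))],p[:,2],rcond=None)[0].round(3))
v=np.hstack([cv2.resize(s["image"][120:360,200:440],(400,400)),cv2.resize(c["image"][120:360,100:560],(400,209)) if 0 else cv2.resize(c["image"][60:380,160:480],(400,400))]); cv2.imwrite("pics/p7v.png",v)
```

```text
gap 0.025215924404507813 0.02514616584933705 F [-3.71125032e-04 -1.42613458e-01 -3.16506311e+00]
a True [0.6458331  0.09877943 0.09180896] [-0.24774391 -0.343861    1.31055471]
gap 0.025460054117884948 0.025524211582257005 F [-0.32428516  0.82257714 -3.06062476]
b True [ 0.63728906 -0.03128645  0.09172124] [ 0.89224429 -0.44166027  1.73207469]
68.025
a w knob 183 [0.6446 0.0959 0.1205] 0.12334310634281467 disc 570 0.0397
a s knob 52 [0.6447 0.1026 0.1201] 0.12668839653731057 disc 232 0.0394
b w knob 245 [ 0.6361 -0.0309  0.1206] 0.12383910566434961 disc 860 0.0398
b s knob 46 [ 0.6353 -0.028   0.1195] 0.1258314271859081 disc 210 0.0393
head w 1292
[0.4279 0.3102 0.1904] [0.016 0.05  0.168]
head s 138
[0.4259 0.3156 0.1909] [-0.016  0.024  0.19 ]
```

View pics/p7v.png

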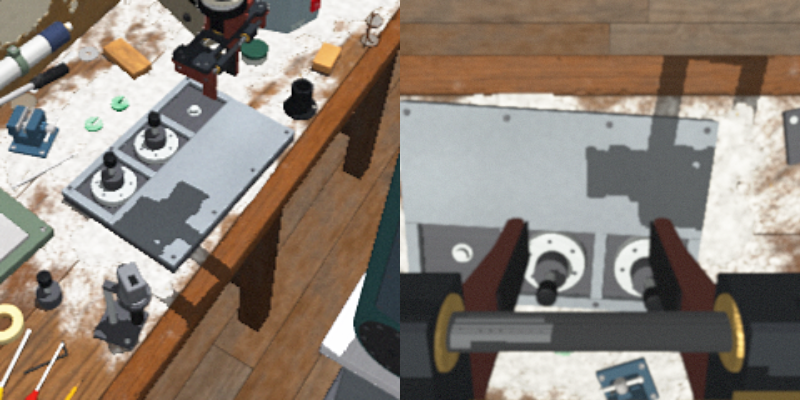

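Both weights stand upright on seated discs, and the sensor hangs level within measurement noise. Nothing is touching the gripper, so I'm handing in.

```bash
python3 -c "
from bench import *
print(close_job(),current_clock())"
```

```text
the job is handed in; nothing more can be done
the job is handed in; nothing more can be done
```

The job is done and handed in at about 68 s of the 210 s allowed. `close_job` gives no verdict, so success is judged only from my own checks below.

- **Discs:** Only two were present, left (a) and middle (b). Each was pushed over its dowel with the half-open fingers. Depth readings put both top faces flat at 0.040 m, with the pins visible inside the holes.
- **Sensor aiming:** It was aimed at a and then b from 20 cm for 2.6 s each. The arm reached the planned poses to within 0.1 mm. I had no direct reading of the lens itself.
- **Sensor in the ring:** The collar met the ring at the predicted height. The last pictures show the head about 1 mm from where I planned it in plan view.
- **Weights:** The left-hand weight nearest the jig and the one on the right each stand on a disc. Their knobs sit within about 4 mm of the disc middles and at the expected height, and the discs were still down underneath.
- **Bystanders:** None were touched as far as the pictures show, and I saw no disc knocked aside.

**Where checks disagreed:**
- **Sensor tilt:** The three estimates of its lean were 0.084 (included edge pixels), 0.05 and 0.03 rad, all below the 0.12 limit.
- **Disc circle fits:** Fits where the arm or sensor blocked the view were off. The wrist depth readings, and the other camera where it had a view, contradicted them.

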